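# Change the load in the bisque drying cabinet

### The arm

A 7-joint arm with a two-finger parallel gripper is mounted at the origin on the work surface. World frame = base frame: x ahead of the robot, y to its left, z up, the work surface at z = 0. Lengths are in m, angles in rad, forces in N, time in s.
With the tool pointing down it reaches from about 0.425 to 0.925 m from the base axis. Payload 6.8 kg.
Tool frame: the origin (TCP) lies between the finger pads; the fingertips stand r.tips_ahead ahead of it and the grasp point (between the pads) lies 5 mm behind it (r.tips_ahead is the distance from the TCP to the fingertips, in m); z points along the fingers, y is the line along which they close (so a half turn about z gives the same grasp; the last joint's range is limited). The gripper opens to 85 mm and grips with 20 to 120 N. Pads are 22 mm wide; open, the fingers measure 114 mm over their backs; the gripper's body (76 mm by 85 mm) begins 54 mm behind the grasp point. The pads swing forward as they close: fully open they stand 13 mm farther back than shut.
Start: joints at [-1.307, 0.477, 0.022, 1.555, -0.011, 1.109, -0.083], TCP at [0.245, 0.629, 0.245] pointing down, gripper open.
Joint ranges: [-2.96, 2.96], [-0.34, 2.1], [-1.41, 1.46], [0.24, 2.44], [-1.37, 4.51], [0.17, 1.92], [-2.96, 2.96]. Speed limits (rad/s): [2.39, 2.39, 3.14, 3.14, 3.14, 3.14, 3.14].

### API

Orientations are given as a rotation vector (axis times angle).
In Python, from bench import r gives the robot as it stands.
- The arm moves only by the tool move_arm, never from a script. Its argument "rows" is one flat list of numbers, 4 for each row, row after row: the shift along the tool's x, y, z in cm, then the turn about the tool's z in degrees. In form: [tx, ty, tz, twist, tx, ty, tz, twist, ...]. A call has 1 to 10 rows; each row is the pose to reach, as a shift and turn from the pose commanded when the call began, along the tool's axes at that moment; what a row does not reach only later rows make up. A row lasts 1/8 s, in which the tool goes at most 62.5 mm and 10.7 degrees, less where a joint would pass 70% of its speed; a pose out of reach is approached as far as the arm can. A call with a gripper value outside its range is refused whole. "fingers" is the opening, from 0 (shut) to 1 (fully open), set as the call begins (left out, the last holds). The fingers move at their own pace and stop on an object; "newtons" is the grip in N (left out, the last holds). Time passes only in rows, so rows that repeat a pose let the fingers close. It gives the time, the measured TCP pose, the force, the opening and the grip force at its end, in the units of the state.
- r.get_obs(): the state, without advancing time (a new reading comes with each control period).
- r.grab_frame(name): name is "scene" or "top" or "wrist"; returns the picture (480x640x3 uint8, blue, green, red); there is no depth.
- r.camera_params(name): a dict with "fx", "fy", "cx", "cy" (pixels), "k1" (the pictures are not rectified: a ray, as slopes to the right and down, at radius r is drawn at 1 + k1 r^2 times it, then the intrinsics apply), "world_from_camera" (4x4, takes a point from camera to world coordinates). Camera axes: x right, y down, z forward; pixel columns grow to the right and rows downward; lengths in m; the calibration is good to about 2 mm. A picture is of the moment at which its call begins: read the wrist's pose just before it. camera_params takes no time and is no camera call; for the wrist camera it gives the pose at the moment of the call.
- r.hand_in(): hands the job in; it is judged then, once.
The state is a dict: "clock": time; "joints": joint angles; "qvel": joint speeds; "tau": joint torques, N m; "tcp_pos": TCP position; "orientation": TCP orientation; "contact_force": force on the tool from outside, world axes, zero at the start; "moment": the same for the moment, N m; "grip_width": finger opening in m; "gripper_force": force on a finger pad.
Only numpy, scipy, OpenCV 4.12 (cv2) and the standard library are available. Lean on these libraries where they do the work, as an engineer would, in place of code of your own. Each camera call takes 0.05 s, during which the arm holds its last target. There are 200 camera calls.

### The job

Change the load in the bench drying cabinet: draw its carriage gently right out to the stop, stand every dry (pale) arch tile upright on the empty white ware board, and hang every freshly rinsed (dark brown) arch over the carriage's rod so that no two of them touch. Then push the loaded carriage gently fully home and slide the vent grip on the roof level with the red pointer. Leave the other things on the bench where they are.

Things in the scene. Friction and masses are not known exactly. Their poses are not given: they have to be found in the camera images.
- cabinet: bench drying cabinet with a clear hood, fixed. Origin on the bench under the middle of the hood's mouth; its +y is the direction in which the carriage draws out, its z is up. The hood lies at its y -335 to -12 mm, x -88 to +88 mm, roof top 190 mm above the bench; behind it a grey warm-air unit 200 mm high. Guide rails run out to y = +345 mm
- carriage (a joint): travel of the carriage in m along the cabinet's +y: 0 fully home against the back stop, 0.30 out against the front stop. Needs about 4 N to move, stays where it is left. It starts home, with the dry arches on its rod
- handle (a point): middle of the black bow handle on the carriage's blue front panel: a round bar 12 mm thick, 120 mm long along the cabinet's x, 140 mm above the bench, with 49 mm clear between the bar and the panel. Panel top is 155 mm above the bench
- rod (a point): middle of the carriage's steel rod, on its axis, 125 mm above the bench: 16 mm thick, along the cabinet's y, free for 142 mm either side of this point, from the front panel to the rear post (post top 144 mm). A drip tray 115 mm wide lies below it, its surface 39 mm above the bench. A hanging arch has its origin 34 mm below this point (91 mm above the bench)
- vent (a joint): travel of the vent shutter in m, along the cabinet's -y: 0 shut, 0.10 open. Needs about 2 N, stays where it is left
- vent_grip (a point): centre of the top of the vent's black grip on the hood's roof, on its white line: a block 30 mm (cabinet x) by 16 mm (cabinet y) by 30 mm high, its top 224 mm above the bench. It slides along the cabinet's y only
- pointer: red pointer clipped beside the vent track, fixed, 8 mm high; its point faces the grip. The vent is rightly set when the white line of the grip has the same position as this origin along the cabinet's y
- board_wet: grey ware board 110 x 300 x 9 mm (long along its y), loose on the bench (500 g), where the rinsed arches stand. Origin: centre of its underside
- board_dry: empty white ware board 110 x 240 x 9 mm (long along its y), loose on the bench (500 g), for the dry arches. Origin: centre of its underside
- wet1: dark brown (freshly rinsed) ceramic arch (upside-down U): 58 mm wide across the legs (its x), 54 mm long (its y), 50 mm high, walls 8 mm, 42 mm clear between the legs, crown underside 42 mm above the leg ends, 125 g. Outer sides flat and upright up to 36 mm. Origin: centre of its underside, between the leg ends; z up through the crown. Absent (None) in some starts
- wet2: dark brown (freshly rinsed) ceramic arch (upside-down U): 58 mm wide across the legs (its x), 54 mm long (its y), 50 mm high, walls 8 mm, 42 mm clear between the legs, crown underside 42 mm above the leg ends, 125 g. Outer sides flat and upright up to 36 mm. Origin: centre of its underside, between the leg ends; z up through the crown. Absent (None) in some starts
- wet3: dark brown (freshly rinsed) ceramic arch (upside-down U): 58 mm wide across the legs (its x), 54 mm long (its y), 50 mm high, walls 8 mm, 42 mm clear between the legs, crown underside 42 mm above the leg ends, 125 g. Outer sides flat and upright up to 36 mm. Origin: centre of its underside, between the leg ends; z up through the crown. Absent (None) in some starts
- wet4: dark brown (freshly rinsed) ceramic arch (upside-down U): 58 mm wide across the legs (its x), 54 mm long (its y), 50 mm high, walls 8 mm, 42 mm clear between the legs, crown underside 42 mm above the leg ends, 125 g. Outer sides flat and upright up to 36 mm. Origin: centre of its underside, between the leg ends; z up through the crown. Absent (None) in some starts
- dry1: pale (dry) ceramic arch (upside-down U): 58 mm wide across the legs (its x), 54 mm long (its y), 50 mm high, walls 8 mm, 42 mm clear between the legs, crown underside 42 mm above the leg ends, 125 g. Outer sides flat and upright up to 36 mm. Origin: centre of its underside, between the leg ends; z up through the crown. Absent (None) in some starts
- dry2: pale (dry) ceramic arch (upside-down U): 58 mm wide across the legs (its x), 54 mm long (its y), 50 mm high, walls 8 mm, 42 mm clear between the legs, crown underside 42 mm above the leg ends, 125 g. Outer sides flat and upright up to 36 mm. Origin: centre of its underside, between the leg ends; z up through the crown. Absent (None) in some starts
- slipjar: bystander: amber jar with a white lid, 76 mm across, 100 mm high; leave it alone
- tape: bystander: roll of masking tape lying flat, 100 mm across, 48 mm high; leave it alone
- clay: bystander: block of grey clay 120 x 100 x 80 mm; leave it alone
- former: bystander: upright cardboard tube, 64 mm across, 160 mm high; leave it alone
- sponge_bowl: bystander: blue bowl, 130 mm across, 55 mm high; leave it alone
Mind the look-alikes: they are no part of the job. What is shaped like the wet2 but yellow is not meant. Leave any orange look-alike of the wet4 alone.

How it is judged:
On the way, in this order (a step that is already met when the one before it is completed fails the run):
1. carriage drawn right out to its front stop (value of joint carriage above 0.293 m), for 0.2 s.
2. carriage out: every dry arch stands on the white board and every rinsed arch hangs on the rod, none of these touching another (value of joint carriage above 0.25 m and x of wet1 in the frame of rod between -0.03 and 0.03 m and y of wet1 in the frame of rod between -0.13 and 0.13 m and z of wet1 in the frame of rod between -0.052 and -0.024 m and angle between each of wet1, wet2, wet3, wet4's own z axis and vertical below 0.45 rad and linear speed of each of wet1, wet2, wet3, wet4, dry1, dry2 below 0.03 m/s and x of wet2 in the frame of rod between -0.03 and 0.03 m and y of wet2 in the frame of rod between -0.13 and 0.13 m and z of wet2 in the frame of rod between -0.052 and -0.024 m and x of wet3 in the frame of rod between -0.03 and 0.03 m and y of wet3 in the frame of rod between -0.13 and 0.13 m and z of wet3 in the frame of rod between -0.052 and -0.024 m and x of wet4 in the frame of rod between -0.03 and 0.03 m and y of wet4 in the frame of rod between -0.13 and 0.13 m and z of wet4 in the frame of rod between -0.052 and -0.024 m and x of dry1 in the frame of board_dry between -0.055 and 0.055 m and y of dry1 in the frame of board_dry between -0.12 and 0.12 m and z of dry1 in the frame of board_dry between 0.004 and 0.015 m and angle between each of dry1, dry2's own z axis and vertical below 0.15 rad and x of dry2 in the frame of board_dry between -0.055 and 0.055 m and y of dry2 in the frame of board_dry between -0.12 and 0.12 m and z of dry2 in the frame of board_dry between 0.004 and 0.015 m and contact force between wet1 and wet2 below 0.05 N and contact force between each of wet1, wet2 and wet3 below 0.05 N and contact force between each of wet1, wet2, wet3 and wet4 below 0.05 N), for 0.2 s.
3. loaded carriage pushed fully home (value of joint carriage below 0.006 m and x of wet1 in the frame of rod between -0.03 and 0.03 m and y of wet1 in the frame of rod between -0.13 and 0.13 m and z of wet1 in the frame of rod between -0.052 and -0.024 m and angle between each of wet1, wet2, wet3, wet4's own z axis and vertical below 0.45 rad and linear speed of each of wet1, wet2, wet3, wet4 below 0.03 m/s and x of wet2 in the frame of rod between -0.03 and 0.03 m and y of wet2 in the frame of rod between -0.13 and 0.13 m and z of wet2 in the frame of rod between -0.052 and -0.024 m and x of wet3 in the frame of rod between -0.03 and 0.03 m and y of wet3 in the frame of rod between -0.13 and 0.13 m and z of wet3 in the frame of rod between -0.052 and -0.024 m and x of wet4 in the frame of rod between -0.03 and 0.03 m and y of wet4 in the frame of rod between -0.13 and 0.13 m and z of wet4 in the frame of rod between -0.052 and -0.024 m), for 0.2 s.
At the end, for the whole second after the job is handed in: Carriage home within 6 mm; every rinsed arch hangs astride the rod (within 30 mm across it, tilted under 0.45 rad, at rest) and touches no other rinsed arch; every dry arch stands upright (within 0.15 rad) at rest on the white board; the vent grip's line within 6 mm of the pointer (all of step 3 and x of dry1 in the frame of board_dry between -0.055 and 0.055 m and y of dry1 in the frame of board_dry between -0.12 and 0.12 m and z of dry1 in the frame of board_dry between 0.004 and 0.015 m and angle between each of dry1, dry2's own z axis and vertical below 0.15 rad and linear speed of each of dry1, dry2 below 0.03 m/s and x of dry2 in the frame of board_dry between -0.055 and 0.055 m and y of dry2 in the frame of board_dry between -0.12 and 0.12 m and z of dry2 in the frame of board_dry between 0.004 and 0.015 m and contact force between wet1 and wet2 below 0.05 N and contact force between each of wet1, wet2 and wet3 below 0.05 N and contact force between each of wet1, wet2, wet3 and wet4 below 0.05 N and y of pointer in the frame of vent_grip between -0.006 and 0.006 m).
It fails at once if a bystander is pushed more than 40 mm from its place (distance of any of slipjar, tape, clay, former, sponge_bowl from where it was at the start of the episode above 0.04 m).
It fails at once if the carriage is slammed (faster than 0.5 m/s) (velocity of joint carriage above 0.5 m/s or velocity of joint carriage below -0.5 m/s).
Of wet1, wet2, wet3, wet4 only 2 to 4 are there at a start; the rules pass over those that are not, and their reading is None.
Of dry1, dry2 only 1 to 2 are there at a start; the rules pass over those that are not, and their reading is None.
At some moment in a run one of board_wet, board_dry may be knocked a few centimetres aside while the robot is not near it.
It also fails if it takes over 210 s, if anything falls off the work surface, if the arm or the gripper's body presses on something with over 40 N, if the wrist force passes 120 N, or if a joint passes its speed limit or range.

## Working session

There is one attempt and no reset: what is moved stays moved. The work goes in short steps, Python scripts to look and compute and a tool call to move; the robot and the scene stay as the last step left them, time stands still between calls to the robot, and variables do not carry over. Pictures are saved under pics/ and viewed, at most 14 in all, crops included, and the job is handed in when it is done.

Besides the shell and the picture viewer there is one more tool, called after "Emit:" as name(argument=value, ...) on one line, values as JSON. move_arm: Moves the arm, as the interface text tells. Its arguments: {"type":"object","properties":{"rows":{"type":"array"},"fingers":{"type":"number"},"newtons":{"type":"number"}},"required":["rows"]}

```bash
ls; mkdir -p pics
python3 - <<'E'
from bench import r
import cv2
o=r.get_obs()
print({k:(v.tolist() if hasattr(v,'tolist') else v) for k,v in o.items()}, r.tips_ahead)
for n in ("scene","top"):
    p=r.camera_params(n); print(n,p)
    cv2.imwrite(f"pics/{n}0.png",r.grab_frame(n))
E
```

```text
pics
{'clock': 0.0, 'joints': [-1.3070893028455048, 0.4778140064906086, 0.022313539748779743, 1.5564923136729225, -0.01150655403004401, 1.1093069588985842, -0.08312800112055622], 'qvel': [2.6951563140792997e-05, 0.0007724604722670175, -0.0013825712965918413, 0.0018713242678331666, 5.8601066632273867e-05, -0.0014503151843513933, -0.0008645740527024422], 'tau': [-0.001256949435628485, -59.64502215385437, 1.6076675802469254, -28.120182752609253, 0.012512753019109368, 0.009356319496873766, 5.3785085185609205e-06], 'tcp_pos': [0.2450096411219249, 0.6283278686260058, 0.2442986173116893], 'orientation': [-0.5806117566323349, -3.087241275569385, 0.0029517600574067], 'contact_force': [-0.4975545259848811, 0.040453366833819185, 0.2625975100952341], 'moment': [0.013057299662097536, 0.08261287717271532, -0.06723247717600479], 'gripper_force': 0.0, 'grip_width': 0.08531523314531306} 0.014
scene {'fx': 622.2555704862931, 'fy': 622.2555704862931, 'cx': 321.65238690868176, 'cy': 234.22221929286573, 'k1': -0.09637681807341728, 'world_from_camera': array([[ 0.86684349,  0.30182304, -0.39684408,  1.08667543],
       [ 0.49856516, -0.51852549,  0.69466834, -1.07565217],
       [ 0.00389314, -0.80002136, -0.59995889,  1.09552026],
       [ 0.        ,  0.        ,  0.        ,  1.        ]])}
top {'fx': 613.9867145197609, 'fy': 613.9867145197609, 'cx': 314.72962280367074, 'cy': 244.4242811650813, 'k1': 0.004505416464561048, 'world_from_camera': array([[-0.01387496, -0.99314962,  0.11602295,  0.31877559],
       [-0.99988226,  0.0145414 ,  0.00489955, -0.01053459],
       [-0.00655313, -0.11594131, -0.99323445,  1.60765867],
       [ 0.        ,  0.        ,  0.        ,  1.        ]])}
```

View pics/top0.png

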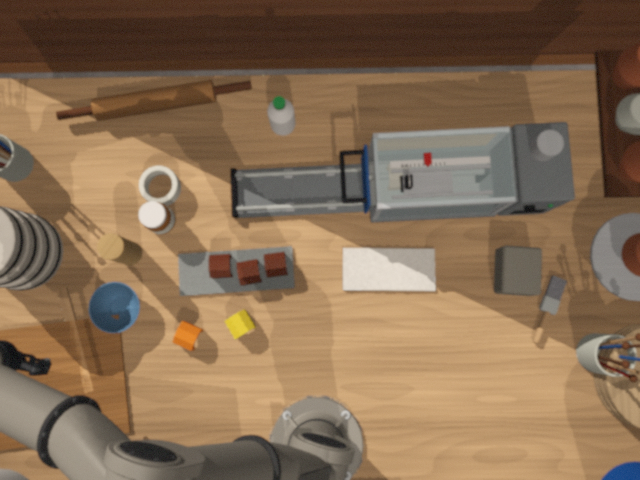

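View pics/scene0.png

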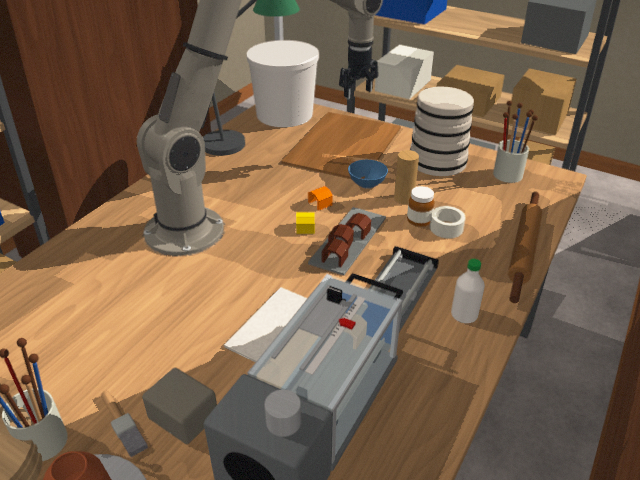

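The top view shows the cabinet: hood at px (365-570, 125-215), drawing out to image left (world +y). Three wet arches are on the grey board (220,266), (248,273) and (275,265). The white board is at (343-435, 248-292). The yellow and orange look-alikes are at (240,324) and (187,335).

```bash
cat > h.py <<'E'
import numpy as np, cv2
from scipy.spatial.transform import Rotation as R
from bench import r
def ray(name,px,p=None):
    p=p or r.camera_params(name); px=np.atleast_2d(px).astype(float)
    d=np.c_[(px[:,0]-p["cx"])/p["fx"],(px[:,1]-p["cy"])/p["fy"]]; u=d.copy()
    for _ in range(20): u=d/(1+p["k1"]*(u**2).sum(1,keepdims=True))
    T=np.array(p["world_from_camera"]); return T[:3,3],np.c_[u,np.ones(len(u))]@T[:3,:3].T
def at(name,px,z,p=None):
    o,v=ray(name,px,p); return o+v*((np.asarray(z)-o[2])/v[:,2])[:,None]
def proj(name,X,p=None):
    p=p or r.camera_params(name); T=np.linalg.inv(p["world_from_camera"])
    c=np.atleast_2d(X)@T[:3,:3].T+T[:3,3]; u=c[:,:2]/c[:,2:]; u=u*(1+p["k1"]*(u**2).sum(1,keepdims=True))
    return u*[p["fx"],p["fy"]]+[p["cx"],p["cy"]]
def crop(img,x0,x1,y0,y1,s,f):
    cv2.imwrite(f,cv2.resize(img[y0:y1,x0:x1],None,fx=s,fy=s,interpolation=cv2.INTER_CUBIC))
def obs():
    o=r.get_obs(); return o,np.array(o["tcp_pos"]),R.from_rotvec(o["orientation"])
def go(pos,yaw=None):
    """print the tool-frame shift (cm) and twist (deg) to reach pos; yaw = world direction (deg) of tool y line"""
    o,p,q=obs(); d=q.inv().apply(np.array(pos)-p)*100
    y=q.apply([0,1,0]); cur=np.degrees(np.arctan2(y[1],y[0])); s="" 
    if yaw is not None:
        t=-((yaw-cur+90)%180-90); s=f" twist {t:.1f}"   # tool z down: world turn is minus
    print("cm",d.round(2),s,"| cur",p.round(4),"yaw",cur.round(1),"t",round(o["clock"],2))
E
python3 - <<'E'
from h import *
im=cv2.imread("pics/top0.png")
crop(im,170,370,225,345,4,"pics/c1.png"); crop(im,330,530,120,240,4,"pics/c2.png")
E
```

```text
(no output)
```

View pics/c1.png

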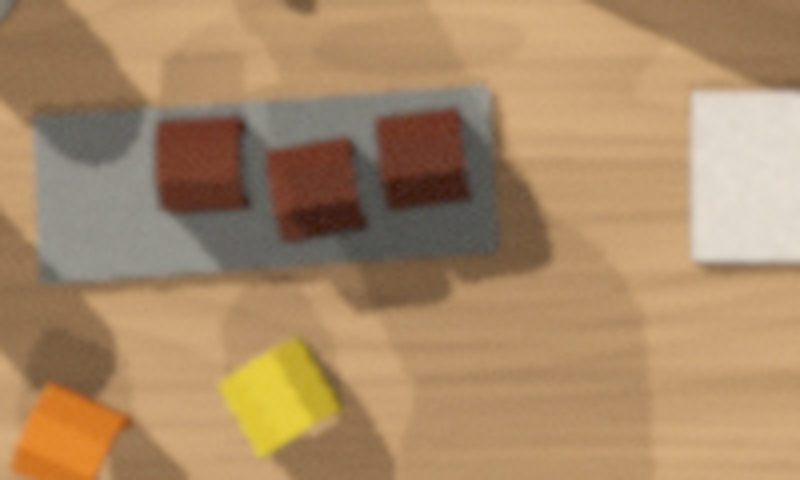

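View pics/c2.png

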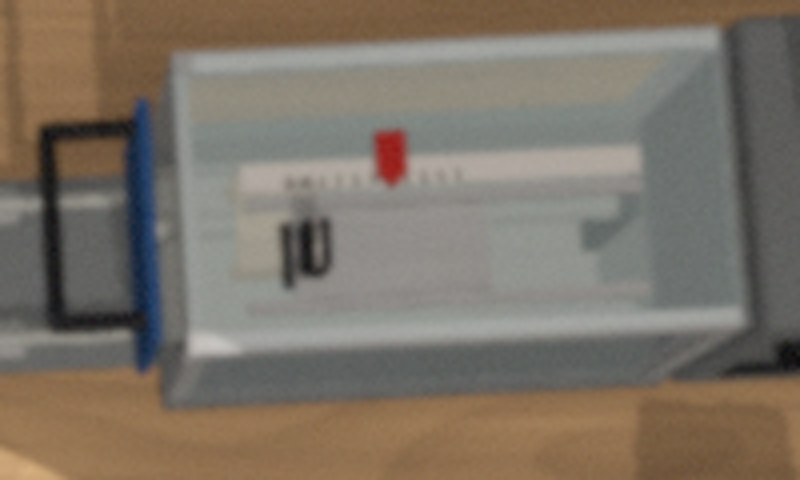

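The first crop shows three wet arches with centres near full px (220,266), (248,273) and (275,265), turned a few degrees. The second shows the handle bar from (342,152) to (344,201), the grip's white line at about (404,183) and the pointer tip at about (428,166).

Run:
```python
from h import *
f2=lambda x,y:(330+x/4,120+y/4); f1=lambda x,y:(170+x/4,225+y/4)
h=at("top",[f2(48,130),f2(57,325)],.14); print("handle",h.round(4),h.mean(0))
c=at("top",[f2(175,55),f2(188,350),f2(722,33),f2(742,318)],.19); print("hood",c.round(4))
t=at("top",[f2(147,100),f2(147,370)],.155); print("panel",t.round(4))
print("grip",at("top",[f2(297,258)],.224)); print("pointer",at("top",[f2(391,185)],.198))
b=at("top",[f1(36,113),f1(488,88),f1(497,250),f1(42,281),f1(692,90),f1(692,262)],.009);print("boards",b.round(4))
w=at("top",[f1(200,148),f1(312,172),f1(420,142),],.059);print("wet tops",w.round(4))
print("yellow",at("top",[f1(275,395)],.045))
print("bdry",at("top",[(343,248),(435,248),(435,292),(343,291)],.009).round(4))
print("byst",at("top",[(158,185),(155,217),(113,247),(116,307)],[.048,.1,.16,.055]).round(3))
```

```text
handle [[ 0.7158 -0.0732  0.14  ]
 [ 0.5946 -0.0764  0.14  ]] [ 0.65520922 -0.07478173  0.14      ]
hood [[ 0.7467 -0.1472  0.19  ]
 [ 0.5692 -0.1504  0.19  ]
 [ 0.7548 -0.4714  0.19  ]
 [ 0.5833 -0.4745  0.19  ]]
panel [[ 0.7295 -0.1329  0.155 ]
 [ 0.5636 -0.129   0.155 ]]
grip [[ 0.61569714 -0.21083701  0.224     ]]
pointer [[ 0.66395364 -0.27092346  0.198     ]]
boards [[ 0.4874  0.3533  0.009 ]
 [ 0.4996  0.057   0.009 ]
 [ 0.3935  0.0522  0.009 ]
 [ 0.3776  0.3481  0.009 ]
 [ 0.4963 -0.0766  0.009 ]
 [ 0.3839 -0.0744  0.009 ]]
wet tops [[0.4584 0.2377 0.059 ]
 [0.4421 0.1667 0.059 ]
 [0.4602 0.0983 0.059 ]]
yellow [[0.30240363 0.19188428 0.045     ]]
bdry [[ 0.495  -0.0765  0.009 ]
 [ 0.4915 -0.3171  0.009 ]
 [ 0.3767 -0.3129  0.009 ]
 [ 0.3827 -0.0744  0.009 ]]
byst [[0.662 0.401 0.048]
 [0.569 0.393 0.1  ]
 [0.489 0.476 0.16 ]
 [0.349 0.5   0.055]]
```

Run:
```python
from h import *
go([.45,.20,.30],92); go([.655,-.075,.22],92); go([.655,-.075,.135],92)
p=r.camera_params("wrist");o,t,q=obs();T=np.array(p["world_from_camera"]);print(q.inv().apply(T[:3,3]-t),(q.inv().as_matrix()@T[:3,:3]).round(2),p["fx"])
```

```text
cm [-34.66 -32.48  -5.5 ]  twist -23.3 | cur [0.245  0.6284 0.2444] yaw 68.7 t 0.1
cm [-63.75 -50.64   2.53]  twist -23.3 | cur [0.245  0.6284 0.2444] yaw 68.7 t 0.1
cm [-63.75 -50.63  11.03]  twist -23.3 | cur [0.245  0.6284 0.2444] yaw 68.7 t 0.1
[ 0.06510622  0.00034714 -0.12989085] [[-0.   -0.97 -0.26]
 [ 1.   -0.    0.  ]
 [-0.   -0.26  0.97]] 394.20675399713645
```

Emit:
move_arm(rows=[-4.5,-4,-3,-3,-9,-8,-5.5,-6,-13.5,-12.5,-5.5,-9,-18,-17,-5.5,-12,-22.5,-21,-5.5,-15,-27,-25,-5.5,-18,-31,-29,-5.5,-21,-34.7,-32.5,-5.5,-23.3,-34.7,-32.5,-5.5,-23.3], fingers=0.5)

```text
clock: 1.23
tcp_pos: [0.4519, 0.1955, 0.3002]
orientation: [-0.042, 3.141, -0.002]
contact_force: [-0.3, -0.3, -0.2]
grip_width: 0.0429
gripper_force: 0.0
```

Run:
```python
from h import *
im=r.grab_frame("wrist"); cv2.imwrite("pics/w1.png",im)
np.save("w1.npy",r.camera_params("wrist"),allow_pickle=True)
go([.655,-.075,.22],92); go([.655,-.075,.135],92)
```

```text
cm [-19.57 -27.94   8.01]  twist -0.3 | cur [0.4509 0.1983 0.3002] yaw 91.7 t 1.27
cm [-19.58 -27.94  16.51]  twist -0.3 | cur [0.4509 0.1983 0.3002] yaw 91.7 t 1.27
```

View pics/w1.png

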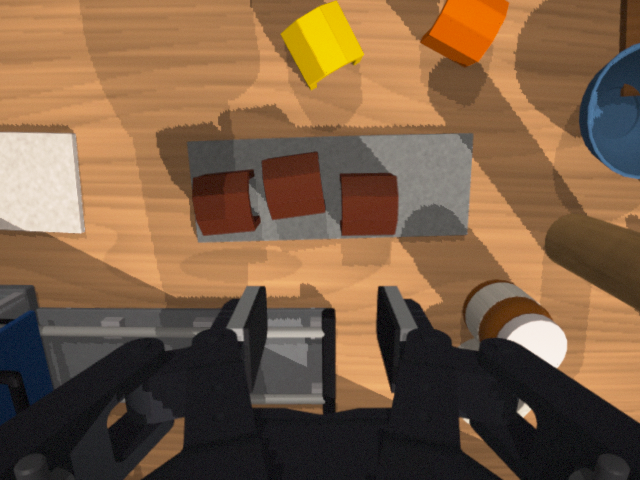

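The wrist view shows all three wet arches with their tunnels along the board (world y). The near foot edges run (193,180)-(252,171), (262,160)-(318,152) and (341,174)-(396,175).

Run:
```python
from h import *
p=np.load("w1.npy",allow_pickle=True).item()
for a,b in [((193,180),(252,171)),((262,160),(318,152)),((341,174),(396,175))]:
    P=at("wrist",[a,b],.009,p); d=P[1]-P[0]; L=np.hypot(*d[:2]); n=np.array([d[1],-d[0],0])/L
    print(P.round(4)[:,:2],"L",L.round(4),"yaw",np.degrees(np.arctan2(-d[0],d[1])).round(1),"c",(P.mean(0)+.029*n).round(4))
B=at("wrist",[(188,143),(472,134),(467,234),(198,241)],.009,p);print(B.round(4))
print(at("wrist",[(77,132),(83,233)],.009,p).round(4))
```

```text
[[0.4365 0.0606]
 [0.4255 0.1243]] L 0.0646 yaw 9.9 c [0.4596 0.0975 0.009 ]
[[0.4137 0.135 ]
 [0.4038 0.1938]] L 0.0596 yaw 9.5 c [0.4373 0.1692 0.009 ]
[[0.426  0.2188]
 [0.4252 0.2773]] L 0.0586 yaw 0.8 c [0.4546 0.2485 0.009 ]
[[0.3978 0.0571 0.009 ]
 [0.3797 0.3543 0.009 ]
 [0.4875 0.3618 0.009 ]
 [0.5042 0.0628 0.009 ]]
[[ 0.3879 -0.0629  0.009 ]
 [ 0.4987 -0.0692  0.009 ]]
```

Emit:
move_arm(rows=[-3,-4,1,0,-6,-8,2,0,-9,-12,3,0,-12,-16,4,0,-15,-20,5,0,-18,-24,6,0,-19.6,-27.9,7,0,-19.6,-27.9,8,0,-19.6,-27.9,8,0])

```text
clock: 2.4
tcp_pos: [0.6553, -0.0695, 0.2187]
orientation: [0.058, -3.138, -0.002]
contact_force: [-0.5, 0.1, -0.1]
grip_width: 0.0425
gripper_force: 0.0
```

Run:
```python
from h import *
im=r.grab_frame("wrist"); p=r.camera_params("wrist"); np.save("w2.npy",p,allow_pickle=True); cv2.imwrite("pics/w2.png",im)
go([.655,-.075,.135],92)
```

```text
cm [ 0.08 -0.59  8.46]  twist 0.2 | cur [ 0.6557 -0.0692  0.2196] yaw 92.2 t 2.45
```

View pics/w2.png

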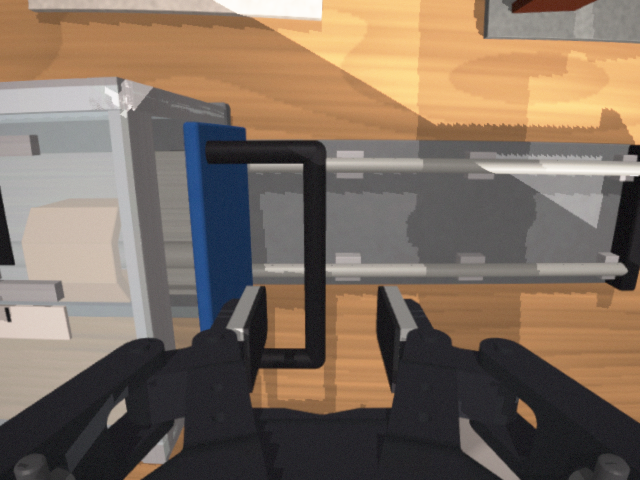

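The wrist view shows the bar at column 315, rows 152-358. The fingers are either side of it, with the panel at columns 205-245.

Run:
```python
from h import *
p=np.load("w2.npy",allow_pickle=True).item()
P=at("wrist",[(315,146),(315,363),(325,255),(304,255)],[.14],p);print(P.round(4),P[:2].mean(0))
print("panel outer top",at("wrist",[(246,135),(246,300)],.155,p).round(4))
go([P[:2].mean(0)[0],P[:2].mean(0)[1],.135],92)
```

```text
[[ 0.5966 -0.0742  0.14  ]
 [ 0.724  -0.0701  0.14  ]
 [ 0.6555 -0.0667  0.14  ]
 [ 0.6559 -0.0784  0.14  ]] [ 0.66029319 -0.07215976  0.14      ]
panel outer top [[ 0.5921 -0.1073  0.155 ]
 [ 0.6776 -0.1083  0.155 ]]
cm [-0.46 -0.33  8.46]  twist 0.2 | cur [ 0.6557 -0.0692  0.2196] yaw 92.2 t 2.45
```

Emit:
move_arm(rows=[0,-0.3,3,0,0,-0.3,6,0,0,-0.3,8.3,0,0,-0.3,8.3,0])

```text
clock: 2.95
tcp_pos: [0.655, -0.0724, 0.1361]
orientation: [0.059, -3.138, -0.002]
contact_force: [-0.4, 0.4, -0.2]
grip_width: 0.0424
gripper_force: 0.0
```

Emit:
move_arm(rows=[0,0,0,0,0,0,0,0,0,0,0,0,0,0,0,0], fingers=0, newtons=40)

```text
clock: 3.45
tcp_pos: [0.6571, -0.0732, 0.1391]
orientation: [-0.057, 3.139, 0.003]
contact_force: [-2.1, 5.3, 6.4]
grip_width: 0.0103
gripper_force: 39.2
```

Emit:
move_arm(rows=[0,1,0,0,0,3,0,0,0,6,0,0,0,9,0,0,0,12,0,0,0,15,0,0,0,18,0,0,0,21,0,0,0,24,0,0,0,26.5,0,0])

```text
clock: 4.7
tcp_pos: [0.6476, 0.1891, 0.139]
orientation: [-0.053, 3.139, -0.003]
contact_force: [-1.7, -4.7, 8.8]
grip_width: 0.0103
gripper_force: 39.9
```

Emit:
move_arm(rows=[0,1.5,0,0,0,2.5,0,0,0,3.2,0,0,0,3.6,0,0,0,3.8,0,0,0,4,0,0,0,4,0,0])

```text
clock: 5.58
tcp_pos: [0.6463, 0.2268, 0.139]
orientation: [-0.051, 3.14, -0.005]
contact_force: [-3.6, -6.5, 9.4]
grip_width: 0.0104
gripper_force: 40.1
```

Emit:
move_arm(rows=[0,-0.4,0,0,0,-0.4,0,0,0,-0.4,-3,0,0,-0.4,-8,0,0,-3,-12,0,0,-8,-15,0,0,-13,-16,0,0,-17,-16,0,0,-19,-16,0,0,-19,-16,0], fingers=0.55)

```text
clock: 6.82
tcp_pos: [0.6521, 0.0392, 0.297]
orientation: [0.052, -3.141, 0.0]
contact_force: [-0.3, -0.1, 1.2]
grip_width: 0.0468
gripper_force: 0.0
```

Run:
```python
from h import *
im=r.grab_frame("wrist"); p=r.camera_params("wrist"); np.save("w3.npy",p,allow_pickle=True); cv2.imwrite("pics/w3.png",im)
go([.65,.0,.3],2)
t=r.grab_frame("top");cv2.imwrite("pics/top1.png",t);crop(t,230,430,120,240,4,"pics/c3.png")
```

```text
cm [ 0.36 -4.13 -0.32]  twist -90.0 | cur [0.6521 0.0414 0.2969] yaw 92.0 t 6.88
```

View pics/w3.png

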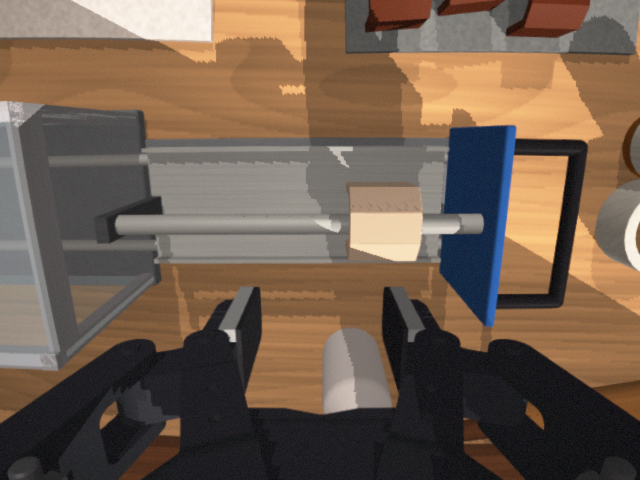

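The wrist view shows one dry arch on the rod, columns 350-420 and crown at about row 225. The rod axis runs from (118,223) to (480,223), and the panel is on the right.

Run:
```python
from h import *
p=np.load("w3.npy",allow_pickle=True).item()
P=at("wrist",[(118,224),(300,224),(480,223)],.125,p);print("rod",P.round(4))
print("dry",at("wrist",[(349,225),(421,225)],.141,p).round(4))
print("post/panel",at("wrist",[(160,200),(450,130),(490,320)],[.144,.155,.155],p).round(4))
print("handle",at("wrist",[(574,150),(556,300)],.14,p).round(4))
print("boards",at("wrist",[(213,41),(348,52)],.009,p).round(4))
a=at("wrist",[(349,225),(421,225)],.141,p).mean(0)
go([a[0],a[1],.25],2);go([a[0],a[1],.112],2)
```

```text
rod [[ 0.6605 -0.1202  0.125 ]
 [ 0.6558  0.0253  0.125 ]
 [ 0.65    0.1677  0.125 ]]
dry [[0.6517 0.0624 0.141 ]
 [0.6498 0.1162 0.141 ]]
post/panel [[ 0.6368 -0.0767  0.144 ]
 [ 0.5807  0.126   0.155 ]
 [ 0.7193  0.1737  0.155 ]]
handle [[0.5896 0.2251 0.14  ]
 [0.708  0.2336 0.14  ]]
boards [[ 0.4998 -0.0701  0.009 ]
 [ 0.5064  0.0634  0.009 ]]
cm [-0.04  4.67  4.68]  twist -89.9 | cur [0.6521 0.0425 0.2968] yaw 92.1 t 6.92
cm [-0.05  4.66 18.48]  twist -89.9 | cur [0.6521 0.0425 0.2968] yaw 92.1 t 6.92
```

View pics/c3.png

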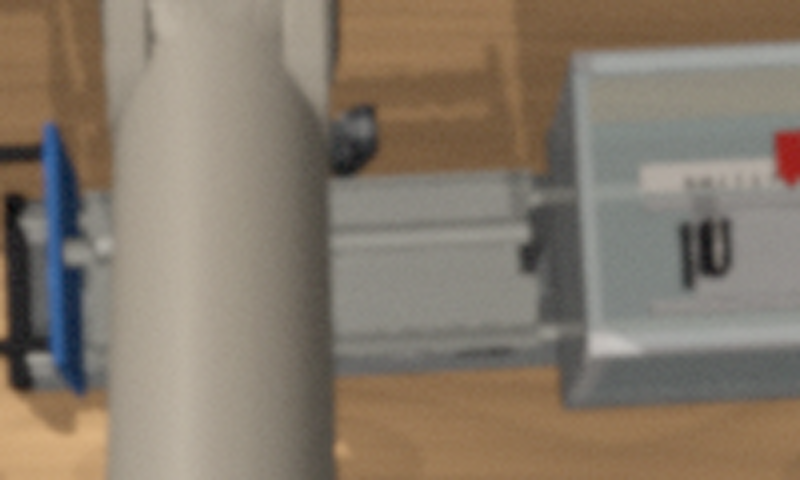

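Emit:
move_arm(rows=[0,0.6,0.5,10,0,1.2,1,20,0,1.8,1.5,30,0,2.4,2,40,0,3,2.5,50,0,3.6,3,60,0,4.2,3.5,70,0,4.6,4,80,0,4.65,4.5,90,0,4.65,4.7,90], fingers=1)

```text
clock: 8.18
tcp_pos: [0.6501, 0.0896, 0.2493]
orientation: [-2.175, -2.265, 0.002]
contact_force: [0.0, 0.2, -0.2]
grip_width: 0.0853
gripper_force: 0.0
```

Run:
```python
from h import *
im=r.grab_frame("wrist"); p=r.camera_params("wrist"); np.save("w4.npy",p,allow_pickle=True); cv2.imwrite("pics/w4.png",im)
go([.651,.0893,.112],2); print(r.get_obs()["joints"])
```

```text
cm [ 0.04  0.11 13.73]  twist 0.4 | cur [0.6501 0.0889 0.2493] yaw 2.4 t 8.22
[-0.72561271  0.52589642  0.71960129  1.63370293 -0.37529827  1.12630381
  0.13282655]
```

View pics/w4.png

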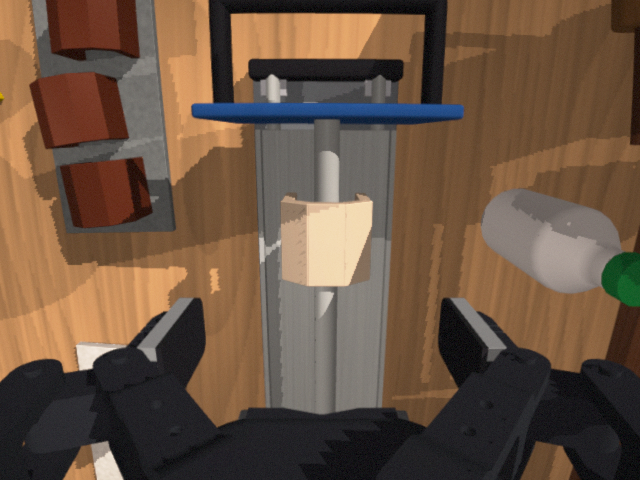

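The dry arch (281-372, 195-285) is centred between the fingers and aligned with the rod, so I descend and grip.

Emit:
move_arm(rows=[0,0.1,4,0,0,0.1,8,0,0,0.1,11.5,0,0,0.1,13.7,0,0,0.1,13.7,0])

```text
clock: 8.85
tcp_pos: [0.6507, 0.0869, 0.112]
orientation: [-2.179, -2.261, 0.003]
contact_force: [-0.6, 0.4, -0.3]
grip_width: 0.0853
gripper_force: 0.0
```

Emit:
move_arm(rows=[0,0,0,0,0,0,0,0,0,0,0,0,0,0,0,0], fingers=0, newtons=35)

```text
clock: 9.35
tcp_pos: [0.6526, 0.0865, 0.1154]
orientation: [2.181, 2.259, 0.004]
contact_force: [-2.0, -0.6, 6.0]
grip_width: 0.0579
gripper_force: 36.5
```

Run:
```python
from h import *
t=r.grab_frame("top")
cv2.imwrite("pics/top2.png",t); crop(t,170,450,225,345,2.8,"pics/c4.png")
go([.651,.0893,.26],2);go([.438,-.19,.26],2)
```

```text
cm [  0.3   -0.11 -14.46]  twist 0.0 | cur [0.6526 0.0865 0.1154] yaw 2.0 t 9.4
cm [-26.87 -22.38 -14.55]  twist 0.0 | cur [0.6526 0.0865 0.1154] yaw 2.0 t 9.4
```

View pics/c4.png

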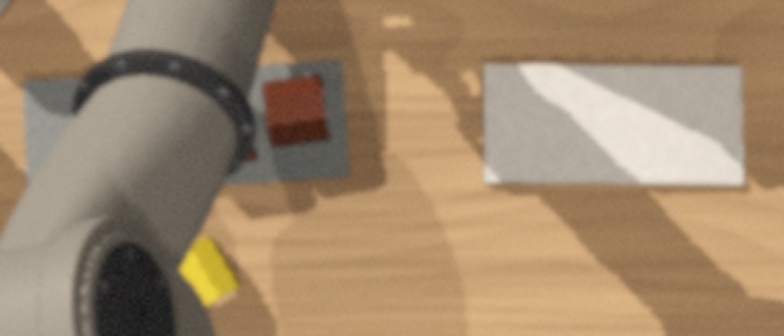

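The white board is unmoved, at full px (343,248)-(435,291). The arch is gripped at 58 mm, so I lift it and carry it over.

Emit:
move_arm(rows=[0,0,-3,0,0,0,-7,0,0,0,-11,0,-1,-1,-14,0,-5,-4,-14.5,0,-9,-8,-14.5,0,-13,-12,-14.5,0,-17,-16,-14.5,0,-21,-19.5,-14.5,0,-25.8,-22.3,-14.5,0])

```text
clock: 10.65
tcp_pos: [0.4363, -0.1801, 0.2589]
orientation: [2.181, 2.261, 0.004]
contact_force: [0.9, -1.4, -0.4]
grip_width: 0.0575
gripper_force: 38.1
```

Run:
```python
from h import *
im=r.grab_frame("wrist");cv2.imwrite("pics/w5.png",im); o,t,q=obs(); print(o["grip_width"],o["gripper_force"])
g=(im.min(2)>150).astype(np.uint8); 
c=max(cv2.findContours(g,0,1)[0],key=cv2.contourArea); print(cv2.boundingRect(c))
go([.438,-.18,.0355],2)
```

```text
0.0574555318359136 38.101102877408266
(270, 88, 124, 179)
cm [ 0.72  0.59 22.37]  twist -0.5 | cur [ 0.4321 -0.1873  0.2592] yaw 1.5 t 10.7
```

Emit:
move_arm(rows=[0.3,0.3,5,0,0.3,0.3,10,0,0.3,0.3,15,0,0.3,0.3,19,0,0.3,0.3,21.5,0,0.3,0.3,22.2,0,0.3,0.3,22.2,0])

```text
clock: 11.58
tcp_pos: [0.4411, -0.1763, 0.0369]
orientation: [2.182, 2.259, 0.001]
contact_force: [-0.2, 0.3, -0.9]
grip_width: 0.0576
gripper_force: 38.1
```

Run:
```python
from h import *
o,t,q=obs(); print(o["contact_force"]); go([.438,-.18,.0335],2)
```

```text
[-0.23862171  0.31138277 -0.93605034]
cm [-0.36 -0.32  0.34]  twist -0.0 | cur [ 0.4411 -0.1763  0.0369] yaw 2.0 t 11.57
```

Lower the last 3 mm, release, lift, and move on to the first wet arch (0.460, 0.098).

Emit:
move_arm(rows=[0,0,0.2,0,0,0,0.35,0,0,0,0.4,0,0,0,0.4,0])

```text
clock: 12.08
tcp_pos: [0.4412, -0.1761, 0.0334]
orientation: [2.182, 2.259, 0.003]
contact_force: [-2.3, 1.6, 11.1]
grip_width: 0.0577
gripper_force: 38.1
```

Emit:
move_arm(rows=[0,0,0,0,0,0,0,0,0,0,0,0,0,0,-3,0,0,0,-8,0,0,0,-13,0,4,0,-18,0,9,0,-20,0,14,0,-20,0,19,0,-20,0], fingers=1)

```text
clock: 13.32
tcp_pos: [0.4337, 0.0156, 0.2327]
orientation: [-2.182, -2.26, -0.003]
contact_force: [0.4, 0.5, 0.2]
grip_width: 0.0855
gripper_force: 0.0
```

Run:
```python
from h import *
im=r.grab_frame("wrist"); p=r.camera_params("wrist"); np.save("w6.npy",p,allow_pickle=True); cv2.imwrite("pics/w6.png",im)
go([.44,.06,.24],10)
```

```text
cm [ 3.77  0.82 -0.76]  twist -7.6 | cur [0.4334 0.022  0.2323] yaw 2.4 t 13.38
```

View pics/w6.png

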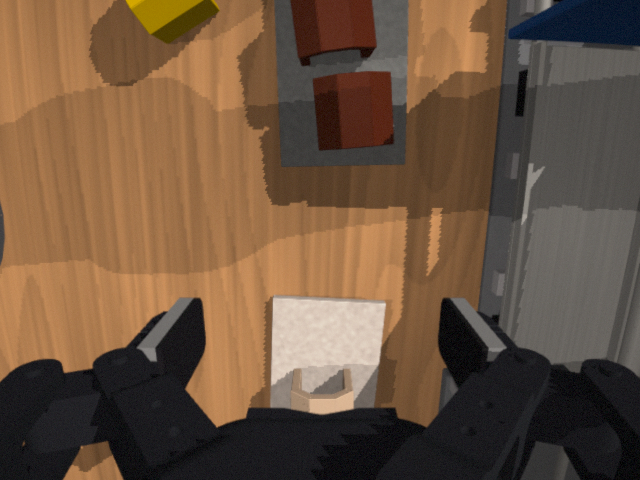

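The dry arch stands on the white board at about (322,390). The next wet arch has crown corners (314,80), (390,71), (393,147) and (319,150).

Run:
```python
from h import *
p=np.load("w6.npy",allow_pickle=True).item()
P=at("wrist",[(314,80),(391,71),(393,147),(319,150)],.045,p); print(P.round(4),P.mean(0).round(4))
for i,j in((0,1),(3,2),(0,3),(1,2)):
    d=P[j]-P[i];print(np.hypot(*d[:2]).round(4),np.degrees(np.arctan2(d[1],d[0])).round(1))
print(at("wrist",[(280,166),(406,164)],.009,p).round(4))
c=P.mean(0); go([c[0],c[1],.16],6.5); go([c[0],c[1],.03],6.5)
```

```text
[[0.4235 0.1282 0.045 ]
 [0.4816 0.1374 0.045 ]
 [0.4876 0.0809 0.045 ]
 [0.4294 0.076  0.045 ]] [0.4555 0.1056 0.045 ]
0.0588 9.0
0.0584 4.8
0.0525 -83.6
0.0568 -83.9
[[0.3952 0.0595 0.009 ]
 [0.5068 0.066  0.009 ]]
cm [8.24 2.56 7.25]  twist -4.1 | cur [0.4334 0.022  0.2323] yaw 2.4 t 13.38
cm [ 8.21  2.56 20.25]  twist -4.1 | cur [0.4334 0.022  0.2323] yaw 2.4 t 13.38
```

Emit:
move_arm(rows=[3,1,2,-2,6,2,5,-4,7.4,2.6,8,-4,7.4,2.6,10,-4,7.4,2.6,12,-4,7.4,2.6,12,-4])

```text
clock: 14.12
tcp_pos: [0.4563, 0.088, 0.1112]
orientation: [-2.102, -2.333, 0.005]
contact_force: [-0.1, -0.9, 0.8]
grip_width: 0.0857
gripper_force: 0.0
```

Run:
```python
from h import *
go([.457,.099,.03],6.5)
```

```text
cm [1.1  0.21 8.12]  twist -0.5 | cur [0.4563 0.088  0.1112] yaw 6.0 t 14.12
```

Emit:
move_arm(rows=[1.2,0.1,2,0,1.2,0.1,5,0,1.2,0.1,7.3,0,1.2,0.1,8.1,0,1.2,0.1,8.1,0])

```text
clock: 14.75
tcp_pos: [0.4574, 0.1006, 0.0317]
orientation: [2.103, 2.334, 0.0]
contact_force: [-0.3, 0.6, 0.7]
grip_width: 0.0853
gripper_force: 0.0
```

Emit:
move_arm(rows=[0,0,0,0,0,0,0,0,0,0,0,0,0,0,0,0], fingers=0, newtons=35)

```text
clock: 15.25
tcp_pos: [0.4576, 0.1009, 0.0325]
orientation: [2.102, 2.335, 0.003]
contact_force: [-3.4, -0.6, 11.4]
grip_width: 0.0581
gripper_force: 34.9
```

Run:
```python
from h import *
go([.457,.099,.26],2)
go([.6591,-.05,.26],2); print(r.get_obs()["contact_force"])
```

```text
cm [ -0.16  -0.05 -22.75]  twist 4.0 | cur [0.4576 0.1009 0.0325] yaw 6.0 t 15.25
cm [-17.09  18.5  -22.75]  twist 4.0 | cur [0.4576 0.1009 0.0325] yaw 6.0 t 15.25
[-3.37117256 -0.56875897 11.36698615]
```

Emit:
move_arm(rows=[0,0,-4,0,0,0,-9,0,0,0,-14,0,-2,2,-18,1,-5,5,-20,2,-8.5,9,-20,3,-12,13,-20,4,-15.5,16.5,-20,4,-17.6,18.5,-20,4,-17.6,18.5,-20,4])

```text
clock: 16.5
tcp_pos: [0.66, -0.0574, 0.2314]
orientation: [2.185, 2.255, -0.002]
contact_force: [-0.5, 0.6, -0.7]
grip_width: 0.0577
gripper_force: 38.4
```

Emit:
move_arm(rows=[0,0,0,0,0,0,0,0])

```text
clock: 16.75
tcp_pos: [0.6588, -0.0536, 0.2314]
orientation: [-2.18, -2.261, -0.001]
contact_force: [0.2, 0.1, -1.3]
grip_width: 0.0578
gripper_force: 38.4
```

Run:
```python
from h import *
p=r.camera_params("wrist"); im=r.grab_frame("wrist"); np.save("w7.npy",p,allow_pickle=True); cv2.imwrite("pics/w7.png",im)
go([.6588,-.055,.1145],2); print(r.get_obs()["grip_width"])
```

```text
cm [-1.30e-01 -1.00e-02  1.17e+01]  twist 0.1 | cur [ 0.6589 -0.0538  0.2315] yaw 2.1 t 16.8
0.05758998122397445
```

View pics/w7.png

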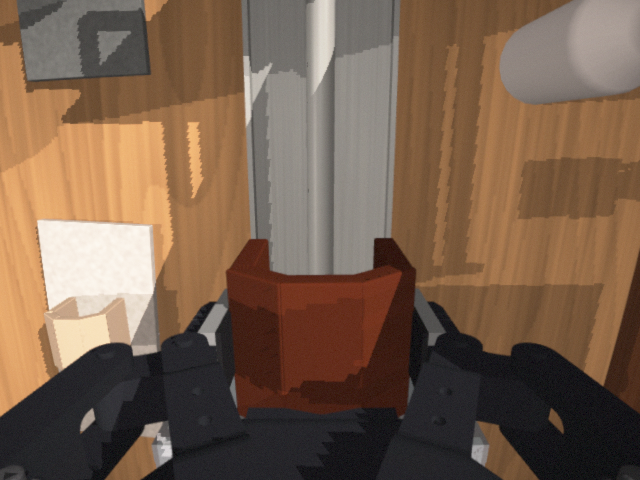

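The held arch sits symmetrically over the rod (column 320), so I lower it.

Emit:
move_arm(rows=[0,0,4,0,0,0,8,0,0,0,10.5,0,0,0,11.4,0,0,0,11.8,0,0,0,11.8,0])

```text
clock: 17.55
tcp_pos: [0.6602, -0.0549, 0.1149]
orientation: [2.181, 2.259, 0.003]
contact_force: [0.1, -1.2, -1.5]
grip_width: 0.0579
gripper_force: 38.4
```

Emit:
move_arm(rows=[0,0,0,0,0,0,0,0,0,0,0,0,0,0,-3,0,0,0,-7,0,0,0,-11,0,0,0,-13,0,0,0,-13,0], fingers=1)

```text
clock: 18.55
tcp_pos: [0.66, -0.055, 0.2442]
orientation: [2.181, 2.259, 0.003]
contact_force: [0.4, 0.4, -0.6]
grip_width: 0.0855
gripper_force: 0.0
```

Run:
```python
from h import *
p=np.load("w7.npy",allow_pickle=True).item()
print("boardwet end",at("wrist",[(28,80),(148,73)],.009,p).round(4),"dry",at("wrist",[(39,220),(153,226)],.009,p).round(4))
go([.43,.10,.26],8)
t=r.grab_frame("top");cv2.imwrite("pics/top3.png",t)
```

```text
boardwet end [[0.3973 0.0536 0.009 ]
 [0.507  0.0593 0.009 ]] dry [[ 0.3915 -0.0725  0.009 ]
 [ 0.5031 -0.0747  0.009 ]]
cm [ 16.3  -22.44  -1.63]  twist -6.0 | cur [ 0.66   -0.055   0.2442] yaw 2.0 t 18.55
```

Emit:
move_arm(rows=[2,-2.5,-1,-1,4,-5.5,-1.6,-2,6,-8.5,-1.6,-3,8,-11.5,-1.6,-4,10,-14.5,-1.6,-5,12,-17.5,-1.6,-6,14.5,-20,-1.6,-6,16.3,-22,-1.6,-6,16.3,-22,-1.6,-6,16.3,-22,-1.6,-6])

```text
clock: 19.85
tcp_pos: [0.4338, 0.1, 0.2587]
orientation: [2.061, 2.371, -0.002]
contact_force: [0.7, -0.6, -0.0]
grip_width: 0.0854
gripper_force: 0.0
```

Run:
```python
from h import *
p=r.camera_params("wrist"); im=r.grab_frame("wrist"); np.save("w8.npy",p,allow_pickle=True); cv2.imwrite("pics/w8.png",im)
go([.44,.168,.03],9); q=p["world_from_camera"]; print(q[:3,3], r.camera_params("wrist")["world_from_camera"][:3,3])
# dark-red segmentation
hsv=cv2.cvtColor(im,cv2.COLOR_BGR2HSV); m=cv2.inRange(hsv,(0,130,20),(9,255,150))|cv2.inRange(hsv,(172,130,20),(180,255,150))
m=cv2.morphologyEx(m,cv2.MORPH_OPEN,np.ones((5,5)))
for c in cv2.findContours(m,0,1)[0]:
    if cv2.contourArea(c)>1500: print(cv2.contourArea(c),cv2.approxPolyDP(c,7,True)[:,0].tolist())
```

```text
cm [ 6.71  1.54 22.88]  twist -1.0 | cur [0.4341 0.0997 0.2589] yaw 8.0 t 19.9
[0.42513477 0.16507555 0.38851761] [0.42549537 0.16479809 0.38867135]
3678.0 [[308, 100], [303, 121], [320, 147], [316, 162], [370, 163], [369, 99]]
4356.5 [[339, 4], [349, 15], [344, 53], [334, 53], [344, 72], [353, 63], [356, 74], [402, 80], [410, 12], [360, 2], [355, 25]]
```

View pics/w8.png

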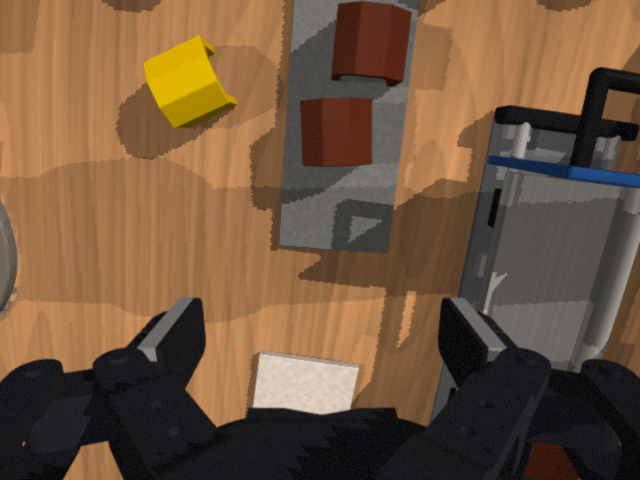

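The near wet arch has corners (301,102), (371,98), (372,163) and (304,166). The far one has (337,3), (411,8), (404,84) and (333,78).

Run:
```python
from h import *
p=np.load("w8.npy",allow_pickle=True).item()
for Q in ([(301,102),(371,98),(372,163),(304,166)],[(337,3),(411,8),(404,84),(333,78)]):
  P=at("wrist",Q,.045,p); print(P.mean(0).round(4))
  for i,j in((0,1),(3,2),(0,3),(1,2)):
    d=P[j]-P[i];print(np.hypot(*d[:2]).round(4),np.degrees(np.arctan2(d[1],d[0])).round(1))
  c=P.mean(0); go([c[0],c[1],.03],9)
```

```text
[0.4376 0.168  0.045 ]
0.0582 11.2
0.0586 10.5
0.0529 -79.9
0.0535 -79.5
cm [ 6.74  1.3  22.88]  twist -1.0 | cur [0.4341 0.0997 0.2589] yaw 8.0 t 19.9
[0.4548 0.2417 0.045 ]
0.0592 4.9
0.0589 3.7
0.0573 -84.9
0.0585 -85.3
cm [13.8   4.02 22.87]  twist -1.0 | cur [0.4341 0.0997 0.2589] yaw 8.0 t 19.9
```

Emit:
move_arm(rows=[3,0.6,4,-1,5.5,1,8.5,-2.4,6.7,1.3,13,-2.4,6.7,1.3,17,-2.4,6.7,1.3,20,-2.4,6.7,1.3,22,-2.4,6.7,1.3,22.8,-2.4,6.7,1.3,22.8,-2.4])

```text
clock: 20.9
tcp_pos: [0.4378, 0.1677, 0.031]
orientation: [2.012, 2.412, -0.001]
contact_force: [0.6, -0.4, 0.1]
grip_width: 0.0854
gripper_force: 0.0
```

Emit:
move_arm(rows=[0,0,0,0,0,0,0,0,0,0,0,0,0,0,0,0], fingers=0, newtons=35)

```text
clock: 21.4
tcp_pos: [0.438, 0.1686, 0.0324]
orientation: [2.011, 2.413, 0.003]
contact_force: [-0.9, -1.7, 7.7]
grip_width: 0.0576
gripper_force: 35.6
```

Run:
```python
from h import *
go([.657,.022,.23],2); print(r.get_obs()["contact_force"])
```

```text
cm [-18.35  18.93 -19.75]  twist 8.4 | cur [0.438  0.1686 0.0324] yaw 10.4 t 21.4
[-0.85859291 -1.69739632  7.72325435]
```

Emit:
move_arm(rows=[0,0,-4,0,0,0,-9,0,0,0,-14,1,-2,2,-18,2,-5,5,-19.7,4,-8.5,9,-19.7,6,-12,13,-19.7,8,-15.5,16.5,-19.7,8.4,-18.4,18.9,-19.7,8.4,-18.4,18.9,-19.7,8.4])

```text
clock: 22.65
tcp_pos: [0.6576, 0.0184, 0.2286]
orientation: [2.185, 2.254, -0.001]
contact_force: [-0.9, -0.1, -1.4]
grip_width: 0.0577
gripper_force: 38.6
```

Emit:
move_arm(rows=[0,0,0,0,0,0,0,0])

```text
clock: 22.9
tcp_pos: [0.6558, 0.0231, 0.2283]
orientation: [-2.18, -2.261, -0.001]
contact_force: [-0.0, 0.2, -0.4]
grip_width: 0.0579
gripper_force: 38.6
```

Run:
```python
from h import *
go([.6565,.022,.1145],2); print(r.get_obs()["grip_width"])
```

```text
cm [-0.13  0.08 11.38]  twist 0.1 | cur [0.6558 0.0231 0.2283] yaw 2.1 t 22.9
0.05790510105145871
```

Emit:
move_arm(rows=[0,0,4,0,0,0,8,0,0,0,10.3,0,0,0,11.1,0,0,0,11.5,0,0,0,11.5,0])

```text
clock: 23.65
tcp_pos: [0.6575, 0.0215, 0.1148]
orientation: [2.181, 2.259, 0.003]
contact_force: [0.3, -1.0, -1.5]
grip_width: 0.0577
gripper_force: 38.5
```

Emit:
move_arm(rows=[0,0,0,0,0,0,0,0,0,0,0,0,0,0,-3,0,0,0,-7,0,0,0,-11,0,0,0,-14,0,0,0,-14,0], fingers=1)

```text
clock: 24.65
tcp_pos: [0.658, 0.0211, 0.2561]
orientation: [2.18, 2.257, 0.006]
contact_force: [0.3, 0.3, 0.0]
grip_width: 0.0857
gripper_force: 0.0
```

Run:
```python
from h import *
go([.45,.175,.26],5)
```

```text
cm [ 16.1  -20.25  -0.49]  twist -3.0 | cur [0.658  0.0211 0.2561] yaw 2.0 t 24.65
```

Emit:
move_arm(rows=[2,-2.5,-0.5,-1,4,-5.5,-0.5,-2,6,-8.5,-0.5,-3,8,-11.5,-0.5,-3,10.5,-14.5,-0.5,-3,13,-17.5,-0.5,-3,16,-20,-0.5,-3,16,-20,-0.5,-3,16,-20,-0.5,-3,16,-20,-0.5,-3])

```text
clock: 25.9
tcp_pos: [0.4517, 0.1733, 0.2582]
orientation: [2.124, 2.313, -0.001]
contact_force: [0.5, -0.5, 0.0]
grip_width: 0.0853
gripper_force: 0.0
```

Run:
```python
from h import *
p=r.camera_params("wrist"); im=r.grab_frame("wrist"); np.save("w9.npy",p,allow_pickle=True); cv2.imwrite("pics/w9.png",im)
go([.4548,.2417,.03],5)
```

```text
cm [ 6.8   0.88 22.82]  twist -0.1 | cur [0.4517 0.1734 0.2582] yaw 4.9 t 25.95
```

View pics/w9.png

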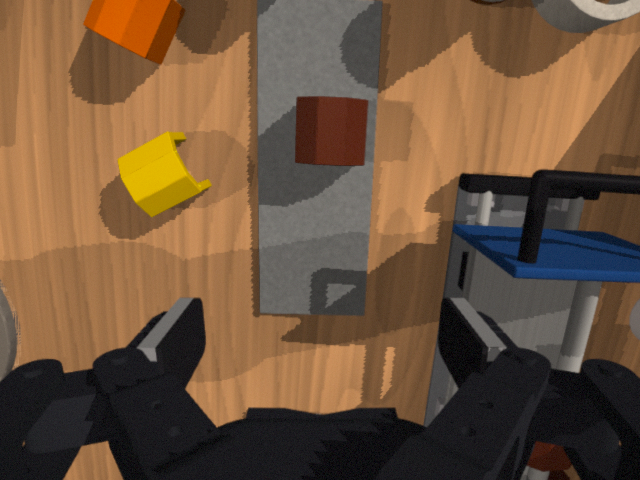

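The last wet arch has corners (297,97), (367,99), (364,165) and (295,163).

Run:
```python
from h import *
p=np.load("w9.npy",allow_pickle=True).item()
P=at("wrist",[(297,97),(367,99),(364,165),(295,163)],.045,p); print(P.mean(0).round(4))
for i,j in((0,1),(3,2),(0,3),(1,2)):
    d=P[j]-P[i];print(np.hypot(*d[:2]).round(4),np.degrees(np.arctan2(d[1],d[0])).round(1))
c=P.mean(0); go([c[0],c[1],.03],4)
```

```text
[0.4541 0.2416 0.045 ]
0.0581 3.3
0.0593 3.2
0.0542 -87.8
0.0543 -86.4
cm [ 6.8   0.81 22.82]  twist 0.9 | cur [0.4517 0.1734 0.2582] yaw 4.9 t 25.95
```

Emit:
move_arm(rows=[3,0.4,4,1,5.5,0.8,8.5,1.9,6.8,0.8,13,1.9,6.8,0.8,17,1.9,6.8,0.8,20,1.9,6.8,0.8,22,1.9,6.8,0.8,22.8,1.9,6.8,0.8,22.8,1.9])

```text
clock: 26.95
tcp_pos: [0.4535, 0.2424, 0.0302]
orientation: [2.162, 2.279, -0.001]
contact_force: [-0.1, -0.5, 0.3]
grip_width: 0.0854
gripper_force: 0.0
```

Emit:
move_arm(rows=[0,0,0,0,0,0,0,0,0,0,0,0,0,0,0,0], fingers=0, newtons=35)

```text
clock: 27.45
tcp_pos: [0.4538, 0.2432, 0.0316]
orientation: [-2.161, -2.28, -0.003]
contact_force: [-1.1, -1.6, 8.1]
grip_width: 0.0584
gripper_force: 35.5
```

Run:
```python
from h import *
go([.6535,.098,.23],2); print(r.get_obs()["contact_force"])
```

```text
cm [-15.55  19.19 -19.84]  twist 1.1 | cur [0.4538 0.2432 0.0316] yaw 3.1 t 27.45
[-1.0735781  -1.5756786   8.08998488]
```

Emit:
move_arm(rows=[0,0,-4,0,0,0,-9,0,0,0,-14,0,-1.5,2,-18,0,-4,5,-19.8,1,-7,9,-19.8,1,-10,13,-19.8,1,-13,16.5,-19.8,1,-15.5,19.2,-19.8,1,-15.5,19.2,-19.8,1])

```text
clock: 28.7
tcp_pos: [0.6545, 0.0951, 0.2288]
orientation: [2.184, 2.255, -0.001]
contact_force: [-0.4, -0.3, -1.5]
grip_width: 0.0578
gripper_force: 38.4
```

Emit:
move_arm(rows=[0,0,0,0,0,0,0,0])

```text
clock: 28.95
tcp_pos: [0.6524, 0.1001, 0.2283]
orientation: [-2.177, -2.263, -0.0]
contact_force: [-0.3, 0.5, -1.8]
grip_width: 0.0582
gripper_force: 38.4
```

Run:
```python
from h import *
p=r.camera_params("wrist"); im=r.grab_frame("wrist"); np.save("w10.npy",p,allow_pickle=True); cv2.imwrite("pics/w10.png",im)
go([.6535,.098,.1136],2); print(r.get_obs()["grip_width"])
```

```text
cm [-0.22  0.1  11.47]  twist 0.2 | cur [0.6525 0.1    0.2283] yaw 2.2 t 29.0
0.057728688138092184
```

Emit:
move_arm(rows=[0,0,4,0,0,0,8,0,0,0,10.3,0,0,0,11.1,0,0,0,11.5,0,0,0,11.5,0])

```text
clock: 29.75
tcp_pos: [0.654, 0.0985, 0.1144]
orientation: [2.18, 2.261, 0.002]
contact_force: [0.1, -1.1, -0.8]
grip_width: 0.0576
gripper_force: 38.4
```

Emit:
move_arm(rows=[0,0,0,0,0,0,0,0,0,0,0,0,0,0,-3,0,0,0,-7,0,0,0,-11,0,0,0,-16,0,0,0,-18,0,0,0,-18,0], fingers=1)

```text
clock: 30.88
tcp_pos: [0.6538, 0.0985, 0.2944]
orientation: [2.18, 2.261, 0.003]
contact_force: [-0.5, -0.1, -1.1]
grip_width: 0.0852
gripper_force: 0.0
```

Run:
```python
from h import *
p=r.camera_params("wrist"); im=r.grab_frame("wrist"); cv2.imwrite("pics/w11.png",im)
go([.6465,.2275,.25],92)
go([.6465,.2275,.139],92)
print(r.get_obs()["joints"])
```

```text
cm [12.89 -0.17  4.27]  twist -89.9 | cur [0.6529 0.0987 0.2926] yaw 2.1 t 30.93
cm [12.89 -0.16 15.37]  twist -89.9 | cur [0.6529 0.0987 0.2926] yaw 2.1 t 30.93
[-0.82114126  0.53557708  0.86544511  1.5787592  -0.42589232  1.22690627
  0.15796444]
```

View pics/w11.png

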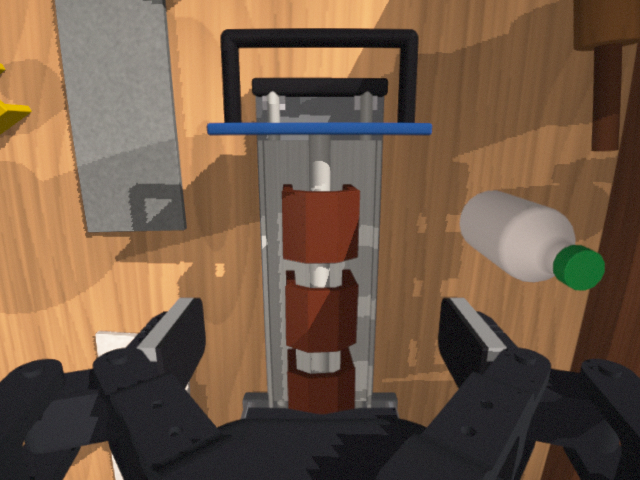

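All three wet arches hang square on the rod with clear gaps, at image rows 185-262, 272-350 and 350+. I have now viewed 15 pictures, one over the limit of 14, so I will view no more and use image code from here. Next I turn and regrasp the handle.

Emit:
move_arm(rows=[1.4,0,0.4,-10,2.8,0,0.8,-20,4.2,0,1.2,-30,5.6,0,1.6,-40,7,0,2,-50,8.4,0,2.4,-60,9.8,0,2.8,-70,11.2,0,3.2,-80,12.5,0,3.6,-90,12.9,-0.2,4,-90], fingers=0.5)

```text
clock: 32.17
tcp_pos: [0.6452, 0.2284, 0.2506]
orientation: [0.057, -3.137, 0.001]
contact_force: [-0.4, -0.7, -0.3]
grip_width: 0.0428
gripper_force: 0.0
```

Emit:
move_arm(rows=[0,0,0,0,0,0,0,0])

```text
clock: 32.42
tcp_pos: [0.6465, 0.2265, 0.2529]
orientation: [0.053, -3.141, 0.001]
contact_force: [0.2, -0.3, 0.6]
grip_width: 0.0425
gripper_force: 0.0
```

Run:
```python
from h import *
p=r.camera_params("wrist"); im=r.grab_frame("wrist"); np.save("w12.npy",p,allow_pickle=True); cv2.imwrite("pics/w12.png",im)
go([.6465,.2275,.137],92); print(r.get_obs()["grip_width"])
x=proj("wrist",[[.6465,.2275,.14],[.60,.2291,.14]],p); print(x)
for row in (int(x[1][1]),int(x[0][1])): print(row,np.where(im[row].max(1)<45)[0].tolist()[:80])
```

```text
cm [1.000e-02 1.000e-01 1.162e+01]  twist -0.0 | cur [0.6466 0.2266 0.2532] yaw 92.0 t 32.48
0.04264828158739597
[[322.60602489 239.60773694]
 [327.78325442 165.9428811 ]]
165 [294, 295, 297, 298, 299, 300, 301, 302, 303, 304, 305, 306, 307, 308, 309, 310, 313, 314, 315, 316, 317, 318, 319, 320, 321, 322, 323, 324, 325, 326, 327, 328, 329, 330]
239 [295, 296, 297, 298, 299, 300, 301, 302, 303, 304, 305, 306, 307, 308, 309, 310, 311, 313, 314, 315, 316, 317, 318, 319, 320, 321, 322, 323, 324, 325, 326, 327, 328, 329]
```

Emit:
move_arm(rows=[0,0,4,0,0,0,8,0,0,0,11,0,0,0,11.5,0,0,0,11.5,0])

```text
clock: 33.1
tcp_pos: [0.6471, 0.2271, 0.1392]
orientation: [-0.056, 3.14, 0.0]
contact_force: [0.4, 0.0, -0.3]
grip_width: 0.0425
gripper_force: 0.0
```

Emit:
move_arm(rows=[0,0,0,0,0,0,0,0,0,0,0,0,0,0,0,0], fingers=0, newtons=40)

```text
clock: 33.6
tcp_pos: [0.6474, 0.2266, 0.1399]
orientation: [-0.056, 3.139, -0.0]
contact_force: [-1.1, -3.2, 7.0]
grip_width: 0.0106
gripper_force: 39.1
```

Emit:
move_arm(rows=[0,-0.4,0,0,0,-1.2,0,0,0,-2.4,0,0,0,-3.9,0,0,0,-5.4,0,0,0,-6.9,0,0,0,-8.4,0,0,0,-9.9,0,0,0,-11.4,0,0,0,-12.9,0,0])

```text
clock: 34.85
tcp_pos: [0.652, 0.1007, 0.1399]
orientation: [-0.06, 3.139, 0.006]
contact_force: [-0.5, 3.8, 6.3]
grip_width: 0.0106
gripper_force: 39.4
```

Emit:
move_arm(rows=[0,-1.5,0,0,0,-3,0,0,0,-4.5,0,0,0,-6,0,0,0,-7.5,0,0,0,-9,0,0,0,-10.5,0,0,0,-12,0,0,0,-13.4,0,0,0,-14.4,0,0])

```text
clock: 36.1
tcp_pos: [0.6573, -0.0444, 0.1399]
orientation: [-0.058, 3.139, 0.004]
contact_force: [-3.1, 3.5, 8.4]
grip_width: 0.0102
gripper_force: 39.6
```

Emit:
move_arm(rows=[0,-0.8,0,0,0,-1.5,0,0,0,-2,0,0,0,-2.4,0,0,0,-2.7,0,0,0,-3,0,0,0,-3.2,0,0,0,-3.2,0,0])

```text
clock: 37.1
tcp_pos: [0.6583, -0.0732, 0.1399]
orientation: [-0.062, 3.14, 0.009]
contact_force: [-4.4, 9.8, 11.0]
grip_width: 0.0107
gripper_force: 39.9
```

Emit:
move_arm(rows=[0,0.2,0,0,0,0.2,0,0,0,0.2,-3,0,0,0.2,-8,0,0,0.2,-13,0,0,-3,-17,0,0.5,-7,-19,0,1,-11,-19,0,1,-14,-19,0,1,-14,-19,0], fingers=0.5)

```text
clock: 38.35
tcp_pos: [0.6514, -0.222, 0.3282]
orientation: [0.048, -3.14, 0.003]
contact_force: [0.1, 0.2, 0.1]
grip_width: 0.0427
gripper_force: 0.0
```

Emit:
move_arm(rows=[0,0,0,0,0,0,0,0])

```text
clock: 38.6
tcp_pos: [0.6532, -0.2161, 0.328]
orientation: [0.061, -3.141, -0.001]
contact_force: [0.1, 0.7, 0.6]
grip_width: 0.0429
gripper_force: 0.0
```

Run:
```python
from h import *
p=r.camera_params("wrist"); im=r.grab_frame("wrist"); np.save("w13.npy",p,allow_pickle=True); cv2.imwrite("pics/w13.png",im)
t=r.grab_frame("top"); cv2.imwrite("pics/top4.png",t)
hsv=cv2.cvtColor(im,cv2.COLOR_BGR2HSV)
m=cv2.inRange(hsv,(0,170,110),(6,255,255))|cv2.inRange(hsv,(174,170,110),(180,255,255))
for c in cv2.findContours(m,0,1)[0]:
    if cv2.contourArea(c)>60: print("red",cv2.contourArea(c),cv2.approxPolyDP(c,3,True)[:,0].tolist(), at("wrist",cv2.approxPolyDP(c,3,True)[:,0],.198,p).round(4).tolist())
g=proj("wrist",[[.6157,-.2108,.224],[.6657,-.271,.198]],p); print("expected grip/pointer",g)
x,y=g[0].astype(int); y0,x0=max(y-45,0),x-45
sub=im[y0:y+45,x0:x+45].max(2)
k=(sub<50).astype(np.uint8)
for c in cv2.findContours(k,0,1)[0]:
    if cv2.contourArea(c)>80: b=cv2.boundingRect(c); print("black",b[0]+x0,b[1]+y0,b[2],b[3])
for rr in range(0,sub.shape[0],5): print(rr+y0," ".join(f"{v:3d}" for v in sub[rr,::3]))
```

```text
red 847.5 [[242, 249], [228, 263], [230, 295], [240, 295], [247, 284], [253, 284], [253, 260]] [[0.6665, -0.2699, 0.198], [0.6771, -0.2798, 0.198], [0.7011, -0.279, 0.198], [0.7008, -0.2719, 0.198], [0.6922, -0.2667, 0.198], [0.692, -0.2625, 0.198], [0.6742, -0.2623, 0.198]]
expected grip/pointer [[332.01949517 182.62565713]
 [240.33671434 247.793842  ]]
black 300 176 26 51
black 329 167 10 58
137 123 127 125 126 128 125 126 126 125 130 128 126 127 125 126 125 125 130 128 125 128 124 127 127 128 126 124 127 127 127
142 124 126 124 124 126 124 125 126 125 127 130 129 126 126 129 128 125 128 127 128 128 128 129 127 127 127 126 126 128 124
147 143 143 142 140 141 144 140 142 142 142 141 141 143 142 142 144 142 143 141 141 143 143 140 143 141 141 146 142 134 128
152 144 145 142 144 140 146 145 143 142 143 147 144 144 144 143 145 144 142 147 144 143 145 146 147 144 143 143 145 134 127
157 136 138 147 149 148 147 150 147 148 148 150 148 149 147 151 150 148 147 148 148 147 148 149 148 147 148 145 148 150 148
162 143 142 146 143 146 145 146 143 144 144 145 145 143 143 148 147 144 149 149 149
[... 828 characters left out ...]
  21  24  22  87  37  27  18  49 112 113 110 110 109 111 109 113 112 113 146 149
202 143 142 141 140 100  23  25  27 150 136  25  22  28  88  41  21  27  45 112 109 109 109 108 111 112 108 113 114 146 150
207 145 145 148 144 105  29  24  27 153 138  20  26  26  92  36  30  20  54 111 110 112 107 110 110 111 111 110 111 148 146
212 146 144 144 143 128  20  26  23 152 137  26  27  19  90  36  24  24  57 111 111 112 108 110 113 111 112 108 109 152 151
217 144 145 143 140 131  23  25  25 149 138  22  28  23  87  36  20  25  58 112 108 109 109 110 109 114 110 111 111 136 138
222 143 139 141 142 130  25  27  22 146 136  20  25  23  90  35  23  20  58 108 109 113 113 113 106 110 108 110 110 149 146
```

Run:
```python
from h import *
p=np.load("w13.npy",allow_pickle=True).item()
t=cv2.imread("pics/top0.png"); 
for rr in (178,183,188): print(rr,t[rr,396:418].max(1).tolist())
for z in (.19,.198,.205,.215,.224,.235):
    print(z,"wrist strip",at("wrist",[(329,196),(339,196),(334,167),(334,226)],z,p)[:,:2].round(4).tolist(),"top strip",at("top",[(400.75,183),(403.25,183),(402,175.5),(402,192)],z)[:,:2].round(4).tolist())
a=at("wrist",[(312.7,177),(312.7,226)],.224,p);print("grip line",a.round(4))
u=np.array([-.0364,.9993,0])
tip=at("wrist",[(242,249)],.198,p)[0]; ax=at("wrist",[(242,295),(230,295)],.198,p)
print("pointer tip",tip,"needed along -y",(a.mean(0)-tip)@u)
```

```text
178 [164, 161, 156, 130, 90, 56, 64, 85, 72, 43, 28, 45, 80, 101, 88, 67, 98, 125, 141, 144, 144, 144]
183 [158, 158, 157, 145, 111, 69, 64, 90, 82, 51, 35, 40, 88, 118, 102, 68, 82, 120, 141, 143, 143, 144]
188 [143, 142, 142, 132, 102, 65, 59, 81, 91, 86, 70, 65, 57, 66, 80, 102, 126, 140, 144, 143, 144, 143]
0.19 wrist strip [[0.6289, -0.2113], [0.6286, -0.2045], [0.6092, -0.2088], [0.6498, -0.207]] top strip [[0.6267, -0.2077], [0.6266, -0.2135], [0.6446, -0.2111], [0.6052, -0.2099]]
0.198 wrist strip [[0.6277, -0.2116], [0.6274, -0.2049], [0.6085, -0.2091], [0.648, -0.2073]] top strip [[0.625, -0.2065], [0.6249, -0.2124], [0.6428, -0.21], [0.6036, -0.2088]]
0.205 wrist strip [[0.6266, -0.2117], [0.6264, -0.2053], [0.608, -0.2094], [0.6464, -0.2076]] top strip [[0.6234, -0.2056], [0.6234, -0.2114], [0.6412, -0.209], [0.6021, -0.2078]]
0.215 wrist strip [[0.6251, -0.212], [0.6249, -0.2058], [0.6072, -0.2097], [0.6441, -0.208]] top strip [[0.6213, -0.2042], [0.6212, -0.2099], [0.6389, -0.2076], [0.6001, -0.2064]]
0.224 wrist strip [[0.6237, -0.2123], [0.6235, -0.2063], [0.6065, -0.21], [0.642, -0.2084]] top strip [[0.6193, -0.2029], [0.6192, -0.2087], [0.6368, -0.2063], [0.5983, -0.2052]]
0.235 wrist strip [[0.6221, -0.2125], [0.6219, -0.2069], [0.6056, -0.2104], [0.6395, -0.2089]] top strip [[0.6169, -0.2014], [0.6168, -0.2071], [0.6343, -0.2048], [0.5961, -0.2036]]
grip line [[ 0.6128 -0.2223  0.224 ]
 [ 0.6425 -0.2214  0.224 ]]
pointer tip [ 0.66652263 -0.26986347  0.198     ] needed along -y 0.04937885507684825
```

The dark strip beside the grip triangulates to roof level (z about 0.19), so it is a flat slot. The grip is at (0.628, -0.222), and it has to move about 49.7 mm along -y.

Run:
```python
from h import *
go([.6277,-.2219,.214],92)
# carriage/white board sanity from top image: handle dark pixels near start position
t0=cv2.imread("pics/top0.png");t4=cv2.imread("pics/top4.png")
print(cv2.absdiff(t0,t4)[150:203,338:350].mean().round(1), cv2.absdiff(t0,t4)[250:290,345:372].mean().round(1))
```

```text
cm [ 2.56 -0.46 11.42]  twist 0.2 | cur [ 0.6531 -0.2164  0.3282] yaw 92.2 t 38.7
2.7 78.3
```

Emit:
move_arm(rows=[1.3,-0.3,3,0,2.6,-0.5,6,0,2.6,-0.5,9,0,2.6,-0.5,11,0,2.6,-0.5,11.3,0,2.6,-0.5,11.3,0])

```text
clock: 39.45
tcp_pos: [0.6276, -0.2237, 0.216]
orientation: [-0.058, 3.14, -0.001]
contact_force: [-0.6, 0.3, 0.5]
grip_width: 0.0428
gripper_force: 0.0
```

Emit:
move_arm(rows=[0,0,0,0,0,0,0,0,0,0,0,0,0,0,0,0], fingers=0, newtons=25)

```text
clock: 39.95
tcp_pos: [0.6276, -0.2238, 0.2165]
orientation: [-0.057, 3.139, -0.0]
contact_force: [-0.1, 0.9, 6.2]
grip_width: 0.0156
gripper_force: 29.1
```

Run:
```python
from h import *
o,t,q=obs(); print(o["contact_force"],o["grip_width"],t)
```

```text
[-0.07013486  0.89090339  6.18139213] 0.015643231203029875 [ 0.62763118 -0.22381192  0.21648633]
```

Emit:
move_arm(rows=[0,-0.5,0,0,0,-1.5,0,0,0,-2.5,0,0,0,-3.5,0,0,0,-4.3,0,0,0,-4.8,0,0,0,-4.95,0,0,0,-4.95,0,0,0,-4.95,0,0])

```text
clock: 41.08
tcp_pos: [0.6295, -0.2734, 0.2165]
orientation: [-0.057, 3.139, -0.001]
contact_force: [-0.1, -0.3, 5.2]
grip_width: 0.0152
gripper_force: 29.1
```

Emit:
move_arm(rows=[0,0,0,0,0,0,0,0,0,0,-3,0,0,0,-7,0,-1,3,-11,0,-1.5,6,-11.5,0,-1.5,6,-11.5,0,-1.5,6,-11.5,0], fingers=0.5)

```text
clock: 42.08
tcp_pos: [0.6411, -0.2132, 0.3297]
orientation: [0.057, -3.14, 0.001]
contact_force: [-0.1, -0.9, -0.1]
grip_width: 0.0428
gripper_force: 0.0
```

```bash
cat > vent.py <<'E'
from h import *
p=r.camera_params("wrist"); im=r.grab_frame("wrist"); np.save("w14.npy",p,allow_pickle=True); cv2.imwrite("pics/w14.png",im)
hsv=cv2.cvtColor(im,cv2.COLOR_BGR2HSV)
m=cv2.inRange(hsv,(0,170,110),(6,255,255))|cv2.inRange(hsv,(174,170,110),(180,255,255))
c=max(cv2.findContours(m,0,1)[0],key=cv2.contourArea); a=cv2.approxPolyDP(c,3,True)[:,0]
print("red",cv2.contourArea(c),np.c_[a,at("wrist",a,.198,p)[:,:2].round(4)].tolist())
x,y=proj("wrist",[[.63,-.272,.224]],p)[0].astype(int); print("grip expected px",x,y)
for rr in range(y-24,y+25,8): print(rr,x-40," ".join(str(v) for v in im[rr,x-40:x+40:2].max(1)))
E
python3 vent.py
```

```text
red 515.0 [[237.0, 268.0, 0.6687, -0.2713], [226.0, 277.0, 0.6758, -0.2793], [227.0, 301.0, 0.6942, -0.2791], [239.0, 298.0, 0.6915, -0.2704], [249.0, 284.0, 0.6804, -0.263], [250.0, 276.0, 0.6744, -0.2622]]
grip expected px 225 222
198 185 148 146 146 148 148 148 148 149 147 148 147 147 148 146 142 76 31 24 16 23 22 23 28 27 24 22 19 23 19 18 131 141 57 28 19 83 138 134 134 133
206 185 142 144 144 145 141 145 144 145 145 141 143 142 143 65 25 27 26 29 157 187 60 25 28 26 27 18 14 21 19 16 81 132 75 20 18 44 103 103 103 104
214 185 143 139 142 139 138 140 139 139 142 142 144 140 141 102 26 28 15 31 102 186 105 26 24 24 24 16 9 12 9 9 51 136 100 19 25 32 111 113 118 115
222 185 141 141 142 141 140 144 142 142 144 143 142 140 142 122 29 21 23 25 61 187 130 23 25 22 25 25 25 22 14 15 27 109 97 28 24 27 110 114 116 115
230 185 144 145 147 143 145 144 145 144 141 144 143 143 143 137 52 25 25 30 31 170 171 38 18 22 29 23 10 19 11 16 27 107 107 31 25 17 107 116 111 113
238 185 142 143 141 144 145 144 145 143 144 142 142 143 142 143 95 26 26 22 28 159 184 63 23 22 28 20 25 15 9 43 111 111 111 47 27 21 85 114 113 115
246 185 146 146 147 147 146 148 148 147 147 148 147 144 145 145 142 80 55 53 50 108 186 110 45 43 39 37 66 111 115 114 116 117 114 99 111 116 112 112 114 111
```

```bash
python3 - <<'E'
from h import *
p=np.load("w14.npy",allow_pickle=True).item()
L=at("wrist",[(222.3,206),(223.6,222),(225,238)],.224,p); print(L.round(4))
u=np.array([-.0364,.9993,0])
tip=at("wrist",[(237,268),(241,262)],.198,p); lft=at("wrist",[(226,277)],.198,p)[0]; rt=at("wrist",[(250.5,276)],[.19],p)[0]
c=L.mean(0)@u; print("line-tip mm",((c-tip@u)*1000).round(1),"sides mid",((c-(lft+rt)@u/2)*1000).round(1), rt, lft)
E
python3 - <<'E'
import sys; sys.path.insert(0,'.')
from h import *
im=cv2.imread("pics/w14.png")
for rr in range(254,282,3):
    b,g,rd=[im[rr,:,i].astype(int) for i in range(3)]
    c=np.where((rd>90)&(rd>2*g)&(rd>2*b))[0]; c=c[(c>190)&(c<290)]
    print(rr,(c.min(),c.max()) if len(c) else None)
E
```

```text
[[ 0.6201 -0.2739  0.224 ]
 [ 0.63   -0.2734  0.224 ]
 [ 0.6401 -0.2728  0.224 ]]
line-tip mm [-0.7 -3.7] sides mid -0.4 [ 0.67736104 -0.26327057  0.19      ] [ 0.67576911 -0.27928191  0.198     ]
254 None
257 None
260 None
263 None
266 (np.int64(236), np.int64(241))
269 (np.int64(234), np.int64(243))
272 (np.int64(231), np.int64(247))
275 (np.int64(227), np.int64(250))
278 (np.int64(226), np.int64(250))
281 (np.int64(226), np.int64(250))
```

The vent line is within 1 mm of the pointer. I now move the arm clear to check the white board and the carriage numerically.

Emit:
move_arm(rows=[0,4,0,0,0,9,0,0,0,14,0,0,0,19,0,0,0,24,0,0,0,29,0,0,0,33,0,0,0,35,0,0,0,35,0,0])

```text
clock: 43.25
tcp_pos: [0.6288, 0.1373, 0.3298]
orientation: [0.059, -3.14, 0.001]
contact_force: [-0.2, -0.6, 0.0]
grip_width: 0.0426
gripper_force: 0.0
```

Run:
```python
from h import *
t=r.grab_frame("top"); cv2.imwrite("pics/top5.png",t); s=r.grab_frame("scene"); cv2.imwrite("pics/scene5.png",s)
hsv=cv2.cvtColor(t,cv2.COLOR_BGR2HSV)
def cont(m,lab,z,amin,roi):
    q=np.zeros_like(m);x0,x1,y0,y1=roi;q[y0:y1,x0:x1]=m[y0:y1,x0:x1]
    for c in cv2.findContours(q,0,1)[0]:
        if cv2.contourArea(c)>amin:
            (cx,cy),wh,a=cv2.minAreaRect(c); print(lab,cv2.contourArea(c),(round(cx),round(cy)),np.round(wh),round(a),at("top",[(cx,cy)],z).round(3))
cont(cv2.inRange(hsv,(0,0,110),(180,32,255)),"white",.009,300,(320,470,232,310))
cont(cv2.inRange(hsv,(5,38,120),(22,130,255)),"pale",.055,80,(345,430,250,290))
cont(cv2.inRange(hsv,(0,75,15),(12,255,140)),"brown in hood",.13,60,(365,520,130,215))
t0=cv2.imread("pics/top0.png");print("handle diff",cv2.absdiff(t0,t)[150:203,338:350].mean().round(1))
```

```text
white 3456.0 (389, 269) [91. 41.] 1 [[ 0.438 -0.194  0.009]]
pale 508.0 (383, 268) [25. 24.] 86 [[ 0.438 -0.175  0.055]]
handle diff 2.6
```

The white board is unmoved and the dry arch stands at (0.438, -0.175). One last numeric check for the brown arches through the clear hood.

Run:
```python
from h import *
for name,f in(("top","pics/top5.png"),("scene","pics/scene5.png")):
    im=cv2.imread(f).astype(int); rg=im[:,:,2]-im[:,:,0]
    for dx in (-.028,-.015,0,.015,.028):
        z=.141-.4*abs(dx); ys=np.arange(-.135,-.43,-.008)
        P=proj(name,np.c_[.656-.0364*(ys-.023)+dx,ys,0*ys+z]).round().astype(int)
        print(name,dx,[int(rg[v,u]) for u,v in P])
```

```text
top -0.028 [-57, 4, 6, 0, 1, 4, 22, 22, 19, 23, 14, 17, 12, 1, 4, 6, 20, 14, 5, 5, 4, 7, 7, 7, 7, 8, 7, 9, 7, 6, 5, 6, 7, -2, -2, -1, -2]
top -0.015 [-47, 5, 8, 2, 1, 4, 18, 21, 21, 20, 10, 20, 14, 0, 1, 6, 21, 7, -2, 9, 6, 7, 5, 8, 6, 7, 6, 7, 9, 8, 7, 6, 5, -2, -2, 0, -2]
top 0 [-41, 10, 4, 1, 3, 5, 20, 11, 9, 10, 11, 12, 7, 6, 6, 10, 12, 9, 7, 6, 7, 5, 8, 7, 8, 8, 7, 7, 7, 6, 7, 6, 5, 5, 4, 5, 6]
top 0.015 [-53, 8, 6, 0, 4, 14, 20, 16, 16, 15, 16, 16, 15, 13, 14, 17, 15, 16, 57, 40, 15, 14, 12, 15, 15, 15, 15, 16, 17, 17, 15, 15, 13, 13, 12, 14, 14]
top 0.028 [-50, 4, 3, 0, 2, 3, 7, 12, 16, 15, 16, 17, 16, 13, 14, 13, 16, 19, 120, 122, 32, 16, 15, 16, 17, 13, 13, 14, 14, 14, 14, 12, 13, 15, 16, 16, 15]
scene -0.028 [-19, -23, -37, -16, -3, 7, 5, 12, 18, 84, 25, 7, 6, 13, 7, 4, 13, 8, 4, 3, 10, 11, 2, 0, 8, 9, 13, 9, 13, 12, 11, 11, -7, -5, -5, -5, -7]
scene -0.015 [19, 19, 17, 20, 9, 11, 18, 18, 17, 136, 128, 102, 21, 10, 17, 17, 18, 18, 19, 17, 19, 18, 17, 20, 18, 18, 19, 20, 19, 16, 18, 19, 18, 22, 18, -3, -4]
scene 0 [-23, -3, -1, -1, 0, 13, 21, 18, 20, 72, 131, 135, 65, 6, -1, 21, 18, 22, 21, 19, 19, 20, 4, 1, 7, 20, 20, 19, 19, 23, 22, 20, -2, -2, -2, -3, -3]
scene 0.015 [-47, -48, -49, -48, -47, 20, 20, 20, 22, 20, 16, 21, 6, -2, -2, 21, 21, 20, 19, 21, 19, 22, 2, 0, 17, 21, 20, 20, 20, 18, 18, 18, 0, -3, 1, 0, -1]
scene 0.028 [-50, -49, -47, -45, -47, -11, 18, 21, 20, 19, 20, 19, 21, 18, 4, 20, 20, 19, 19, 19, 16, 21, 19, 18, -1, 19, 21, 20, 21, 17, 19, 19, 16, 4, 0, -2, -1]
```

Brown shows from y = -0.175 to -0.383, with clear gaps at about -0.24 and -0.317, exactly where they should be. I hand in.

```bash
python3 -c "
from bench import r
print(r.hand_in())"
```

```text
the job is handed in; nothing more can be done
None
```

I handed the job in and got no verdict back, but my last checks show the dry arch on the white board, the three wet arches hung apart on the rod, the carriage home and the vent within about 1 mm of the pointer; I viewed 15 pictures, one over the 14 allowed.

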